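# Clear the carver's bench into its three trays

### The job

Tidy the carving bench: put both gouges in the pale wooden tray lined with green, both sharpening stones in the blue tray, and the carved rosette in the red tray lined with white paper. Lay every piece down inside its tray without dropping it, flat on the tray's floor and the same way up as it lies now, not on top of one another, and let go of it. Leave the mallet and the roll of tape where they stand.

Things in the scene. Friction and masses are not known exactly. Their poses are not given: they have to be found in the camera images.
- gouge_pale: Pale-handled short carving gouge lying flat: flat-sided wooden handle 60 mm long (x), 26 wide (y), 24 high, then a thin brass collar and steel blade along +x, 12 above the underside, tip 82 from the origin. Origin: underside of the handle's middle, about 14 mm behind the centre of mass; z up. 50 to 100 g. At the start the tip points roughly at the robot. Pinch the handle across y.
- gouge_dark: Dark-brown-handled short carving gouge lying flat: flat-sided wooden handle 60 mm long (x), 26 wide (y), 24 high, then a thin brass collar and steel blade along +x, 12 above the underside, tip 82 from the origin. Origin: underside of the handle's middle, about 14 mm behind the centre of mass; z up. 50 to 100 g. At the start the tip points roughly at the robot. Pinch the handle across y.
- stone_grey: Grey sharpening stone, a plain flat block 86 mm long (x), 30 wide (y), 16 high, 70 to 140 g. Origin: centre of its underside; z up. At the start its long axis points roughly away from the robot. Pinch it across y.
- stone_orange: Orange sharpening stone, a plain flat block 86 mm long (x), 30 wide (y), 16 high, 70 to 140 g. Origin: centre of its underside; z up. At the start its long axis points roughly away from the robot. Pinch it across y.
- rosette: Round carved rosette: pale wooden disc 52 mm across, 12 high, with brown petals and centre button on top (16 high over all), 20 to 45 g; pinch its rim at any yaw. Origin: centre of its underside; z up (petals up). The five loose things start in a row across the bench between robot and trays, in any order, about 105 mm apart.
- tool_tray: Pale wooden open tray with a green-lined floor, for the gouges; Sizes in mm: 172 (x) x 182 (y) x 35 high outside, walls and floor 6 thick (inside 160 x 170, floor 6 above the bench); fixed. Origin: centre of its underside; z up; yaw within 0.15 rad of 0. The three trays stand in a row across the bench in any order.
- stone_tray: All-blue plastic open tray, for the sharpening stones; Sizes in mm: 172 (x) x 182 (y) x 35 high outside, walls and floor 6 thick (inside 160 x 170, floor 6 above the bench); fixed. Origin: centre of its underside; z up; yaw within 0.15 rad of 0. The three trays stand in a row across the bench in any order.
- part_tray: Red open tray with a white paper-lined floor, for the rosette; Sizes in mm: 172 (x) x 182 (y) x 35 high outside, walls and floor 6 thick (inside 160 x 170, floor 6 above the bench); fixed. Origin: centre of its underside; z up; yaw within 0.15 rad of 0. The three trays stand in a row across the bench in any order.
- mallet: Bystander: dark wooden round mallet standing on its head with the handle up, 86 mm across at the foot, 185 high, loose, to the right of the trays. Origin: centre of its underside. Leave it alone.
- tape: Bystander: roll of yellow tape lying flat, 100 mm across, 45 high, loose, to the left of the trays. Origin: centre of its underside. Leave it alone.

How it is judged (in metres and radians):
At the end, for the whole second after the job is handed in: Gouges in the green-lined wooden tray, stones in the blue, rosette in the red: each origin between its tray's inner walls and under 12 mm above the tray's underside (on the floor itself), flat to 0.15 rad, right way up, at rest (under 20 mm/s, 0.2 rad/s), no finger touching (x of gouge_pale in the frame of tool_tray between -0.08 and 0.08 m and y of gouge_pale in the frame of tool_tray between -0.085 and 0.085 m and z of gouge_pale in the frame of tool_tray between 0.002 and 0.012 m and angle between each of gouge_pale, gouge_dark, stone_grey, stone_orange, rosette's own z axis and vertical below 0.15 rad and linear speed of each of gouge_pale, gouge_dark, stone_grey, stone_orange, rosette below 0.02 m/s and angular speed of each of gouge_pale, gouge_dark, stone_grey, stone_orange, rosette below 0.2 rad/s and contact force between each of gouge_pale, gouge_dark, stone_grey, stone_orange, rosette and the fingers below 0.1 N and x of gouge_dark in the frame of tool_tray between -0.08 and 0.08 m and y of gouge_dark in the frame of tool_tray between -0.085 and 0.085 m and z of gouge_dark in the frame of tool_tray between 0.002 and 0.012 m and x of stone_grey in the frame of stone_tray between -0.08 and 0.08 m and y of stone_grey in the frame of stone_tray between -0.085 and 0.085 m and z of stone_grey in the frame of stone_tray between 0.002 and 0.012 m and x of stone_orange in the frame of stone_tray between -0.08 and 0.08 m and y of stone_orange in the frame of stone_tray between -0.085 and 0.085 m and z of stone_orange in the frame of stone_tray between 0.002 and 0.012 m and x of rosette in the frame of part_tray between -0.08 and 0.08 m and y of rosette in the frame of part_tray between -0.085 and 0.085 m and z of rosette in the frame of part_tray between 0.002 and 0.012 m).
It fails at once if the mallet or the roll of tape is moved more than 20 mm (distance of any of mallet, tape from where it was at the start of the episode above 0.02 m).
It fails at once if a thing is let fall or thrown: it moves faster than 0.8 m/s with no finger on it (a free fall of more than about 30 mm) ((linear speed of gouge_pale above 0.8 m/s and contact force between gouge_pale and the fingers below 0.1 N) or (linear speed of gouge_dark above 0.8 m/s and contact force between gouge_dark and the fingers below 0.1 N) or (linear speed of stone_grey above 0.8 m/s and contact force between stone_grey and the fingers below 0.1 N) or (linear speed of stone_orange above 0.8 m/s and contact force between stone_orange and the fingers below 0.1 N) or (linear speed of rosette above 0.8 m/s and contact force between rosette and the fingers below 0.1 N)).
It also fails if it takes over 115 s, if anything falls off the work surface, if the arm or the gripper's body presses on something with over 40 N, if the wrist force passes 120 N, or if a joint passes its speed limit or range.

### The arm

A 7-joint arm with a two-finger parallel gripper is mounted at the origin on the work surface. World frame = base frame: x ahead of the robot, y to its left, z up, the work surface at z = 0. Lengths are in m, angles in degrees, forces in N, time in s.
With the tool pointing down it reaches from about 0.425 to 0.875 m from the base axis. Payload 4.7 kg.
Tool frame: the origin (TCP) lies at the very end of the fingers, on their centre line; the grasp point (between the pads) lies env.grip_point_offset behind it (env.grip_point_offset is the distance from the TCP to the grasp point, in m); z points along the fingers, y is the direction in which the jaws open and shut (so a half turn about z gives the same grasp; the last joint's range is limited). The gripper opens to 87 mm and grips with 3 to 60 N. Pads are 19 mm wide; open, the fingers measure 117 mm over their backs; the gripper's body (75 mm by 190 mm) begins 51 mm behind the grasp point.
Start: joints at [-66.457, 18.392, -4.016, 83.108, 1.295, 78.541, -3.26], TCP at [0.251, 0.6, 0.188] pointing down, gripper open.
Joint ranges: [-163.93, 163.93], [-17.29, 119.83], [-79.2, 71.16], [3.27, 140.29], [-89.18, 269.18], [5.43, 117.66], [-154.24, 154.24]. Speed limits (degrees/s): [147.25, 147.25, 180, 180, 180, 180, 180].

### API

Orientations are given as [roll, pitch, yaw] about the fixed x, y, z axes, in that order (R = Rz(yaw) Ry(pitch) Rx(roll)).
In Python, from cell import env gives the robot as it stands.
- The arm moves only by the tool send_rows, never from a script. Its argument "plan" is a list of rows, each a list of 7 numbers: the finger opening in mm, from 0 to 87, then the shift along the tool's x, y, z in mm, then the turn, a rotation vector about the tool's x, y, z in rad. A call has 1 to 12 rows; each row shifts and turns the commanded pose from where the row before left it, along the tool's axes as they then stand; what a row does not reach is not made up. A row lasts 1/10 s, in which the tool goes at most 50 mm and 8.59 degrees, less where a joint would pass 70% of its speed; a pose out of reach is approached as far as the arm can. A call is refused whole if a number of a shift passes 50 or a number of a turn 0.15, either way. A call with a gripper value outside its range is refused whole. The fingers move at their own pace and stop on an object; "grip_force" is the grip in N (left out, the last holds). Time passes only in rows, so rows that do not move let the fingers close. It gives the time, the measured TCP pose, the force and the opening at its end, in the units of the state.
- env.get_obs(): the state, without advancing time (a new reading comes with each control period).
- env.read_camera(name): name is "scene" or "top" or "wrist"; returns the picture (420x560x3 uint8, red, green, blue); there is no depth.
- env.get_calibration(name): a dict with "fx", "fy", "cx", "cy" (pixels), "extrinsics" (4x4, takes a point from camera to world coordinates). Camera axes: x right, y down, z forward; pixel columns grow to the right and rows downward; lengths in m; the calibration is good to about 2 mm. A picture is of the moment at which its call begins: read the wrist's pose just before it. get_calibration takes no time and is no camera call; for the wrist camera it gives the pose at the moment of the call.
- env.sign_off(): hands the job in, once; it reports no verdict.
Trained networks look in the newest picture that a camera, given by its name, has taken for a name from the list of things; names that differ only in an ending like _2 or _b are one class to them, and where a whole thing is asked for, a point or a joint stands for the part that bears it (a point fixed in the world has none). Each returns a list of dicts, best first, with "confidence" (0 to 1); they miss things now and then, are a little off and sometimes report something else, mostly with a low value. They report only what shows in the picture. A call takes as long as a camera call.
- env.regions_of(camera, query): "region" (420x560 bool, what is visible of it) and "rect" ([left, top, right, bottom] in pixels, round what is visible of it).
The state is a dict: "time_s": time; "qpos": joint angles; "joint_velocities": joint speeds; "effort": joint torques, N m; "tool_pos": TCP position; "tool_rot": TCP orientation; "force": force on the tool from outside, world axes, zero at the start; "wrist_torque": the same for the moment, N m; "grip_width": finger opening in m.
Only numpy, scipy, OpenCV 4.12 (cv2) and the standard library are available. Lean on these libraries where they do the work, as an engineer would, in place of code of your own. Each camera call takes 0.05 s, during which the arm holds its last target. There are 200 camera calls.

## Working session

There is one attempt and no reset: what is moved stays moved. The work goes in short steps, Python scripts to look and compute and a tool call to move; the robot and the scene stay as the last step left them, time stands still between calls to the robot, and variables do not carry over. Pictures are saved under pics/ and viewed, about 12 in all and at most 16, crops included, and the job is handed in when it is done.

Besides the shell and the picture viewer there is one more tool, called after "Emit:" as a command line: name --pt "numbers of a row" for each row, then --argument value for the rest. send_rows: Moves the arm, as the interface text tells. Its arguments: {"type":"object","properties":{"plan":{"type":"array"},"grip_force":{"type":"number"}},"required":["plan"]}

```bash
mkdir -p pics; ls
cat > h.py <<'E'
import numpy as np, cv2
from cell import env
def snap(cam,name):
    im=env.read_camera(cam); cv2.imwrite(f'pics/{name}.png',im[:,:,::-1]); return im
def ray(cam,uv,z):
    c=env.get_calibration(cam); T=np.array(c['extrinsics'])
    d=T[:3,:3]@np.array([(uv[0]-c['cx'])/c['fx'],(uv[1]-c['cy'])/c['fy'],1]); o=T[:3,3]
    return (o+d*(z-o[2])/d[2])[:2]
E
python3 - <<'E'
from h import *
o=env.get_obs(); print(o['tool_pos'],o['tool_rot'],o['grip_width'],env.grip_point_offset)
for cam in ['top']:
    snap(cam,cam+'1')
    c=env.get_calibration(cam); print(c)
    for n,z in [('gouge_pale',.012),('gouge_dark',.012),('stone_grey',.016),('stone_orange',.016),('rosette',.012),('tool_tray',.035),('stone_tray',.035),('part_tray',.035),('mallet',.0),('tape',.045)]:
        for r in env.regions_of(cam,n)[:2]:
            m=r['region'].astype(np.uint8)
            ys,xs=np.nonzero(m); cn=np.array([xs.mean(),ys.mean()])
            pts=np.array([ray(cam,(x,y),z) for x,y in zip(xs[::5],ys[::5])])
            (cx,cy),(w,h),a=cv2.minAreaRect((pts*1000).astype(np.float32))
            print(n,round(r['confidence'],2),[int(v) for v in r['rect']],ray(cam,cn,z).round(4),'rect mm',round(cx),round(cy),round(w),round(h),round(a,1))
E
```

```text
pics
[0.25101216 0.59892818 0.18709948] [-1.79894382e+02  6.88269224e-03  1.57268928e+02] 0.08661126960168399 0.0187
{'fx': 506.4554960067967, 'fy': 506.4554960067967, 'cx': 280.54901921850296, 'cy': 216.7418362108406, 'extrinsics': array([[-7.42747214e-03, -9.94040611e-01,  1.08757048e-01,
         3.88366066e-01],
       [-9.99972395e-01,  7.40556081e-03, -6.05376050e-04,
        -4.87938150e-03],
       [-2.03638553e-04, -1.08758542e-01, -9.94068176e-01,
         1.33128504e+00],
       [ 0.00000000e+00,  0.00000000e+00,  0.00000000e+00,
         1.00000000e+00]])}
gouge_pale 0.77 [310, 241, 329, 277] [ 0.4389 -0.1075] rect mm 427 -111 104 22 16.2
gouge_dark 0.71 [267, 245, 288, 286] [0.4201 0.0059] rect mm 411 10 24 111 64.8
gouge_dark 0.34 [349, 235, 372, 270] [ 0.4383 -0.2169] rect mm 440 -216 84 32 23.3
stone_grey 0.75 [185, 235, 204, 269] [0.4426 0.2148] rect mm 443 214 82 28 16.9
stone_grey 0.25 [227, 236, 248, 258] [0.4531 0.1124] rect mm 453 114 49 44 0.0
stone_orange 0.66 [352, 235, 372, 267] [ 0.4412 -0.2153] rect mm 441 -216 82 30 21.9
rosette 0.65 [222, 235, 245, 260] [0.4529 0.1125] rect mm 454 114 46 45 71.2
tool_tray 0.83 [155, 146, 232, 219] [0.6204 0.2198] rect mm 621 220 190 176 87.1
tool_tray 0.67 [438, 169, 482, 202] [ 0.6058 -0.4777] rect mm 606 -483 78 125 22.8
part_tray 0.71 [326, 151, 397, 220] [ 0.6126 -0.2153] rect mm 613 -215 182 174 88.3
mallet 0.83 [440, 168, 486, 204] [ 0.6121 -0.4902] rect mm 616 -494 80 140 28.3
tape 0.93 [84, 176, 128, 215] [0.5893 0.4407] rect mm 589 440 111 97 71.1
tape 0.33 [327, 151, 402, 219] [ 0.6107 -0.2133] rect mm 611 -214 184 174 88.4
```

Run:
```python
import cv2
im=cv2.imread('pics/top1.png')[130:300,70:500]; cv2.imwrite('pics/top1c.png',cv2.resize(im,(800,316),interpolation=cv2.INTER_CUBIC))
```

```text
(no output)
```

View pics/top1c.png

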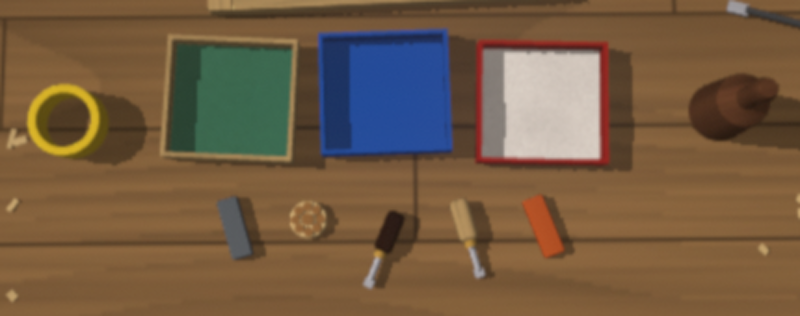

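The top view shows everything clearly. The trays from left to right are green-lined (crop 230,98), blue (385,93) and red (543,102). The row is grey stone (235,228), rosette (308,219), dark gouge (389,232), pale gouge (465,221) and orange stone (543,226). Next I turn these pixels into targets.

```bash
cat >> h.py <<'E'
def crop(u,v): return (u/1.8605+70, v/1.8605+130)
def go(x,y,yaw,z=None):
    """shift to target along tool axes now, along tool axes after the turn (mm), and turn about tool z (rad)"""
    o=env.get_obs(); p=o['tool_pos']; ps=o['tool_rot'][2]
    d=np.array([x-p[0],y-p[1]])*1000
    f=lambda a:(round(d@[np.cos(a),np.sin(a)],1),round(d@[np.sin(a),-np.cos(a)],1))
    dy=(yaw-ps+180)%360-180
    print('t',round(o['time_s'],2),'p',p.round(4),'rot',np.round(o['tool_rot'],1),'w',round(o['grip_width']*1000,1),'F',np.round(o['force'],1),'q7',round(o['qpos'][6]))
    print('shift now',f(np.radians(ps)),'after turn',f(np.radians(yaw)),'dz',None if z is None else round((p[2]-z)*1000,1),'turn',round(-np.radians(dy),3))
E
python3 - <<'E'
from h import *
for n,p,z in [('grey',(235,228),.016),('ros',(308,219),.012),('dark',(389,232),.024),('pale',(465,221),.024),('orange',(543,226),.016),
 ('dback',(397,212),.024),('dtip',(369,286),.012),('pback',(460,200),.024),('ptip',(482,276),.012),
 ('b0',(318,32),.035),('b1',(448,29),.035),('b2',(453,152),.035),('b3',(321,157),.035)]:
    print(n,ray('top',crop(*p),z).round(4))
go(.442,.214,195,.1)
E
```

```text
grey [0.4405 0.2134]
ros [0.4525 0.1121]
dark [ 0.4331 -0.0012]
pale [ 0.4475 -0.1066]
orange [ 0.4401 -0.2158]
dback [ 0.4607 -0.0125]
dtip [0.3589 0.0272]
pback [ 0.4767 -0.1001]
ptip [ 0.3715 -0.13  ]
b0 [0.7138 0.0966]
b1 [ 0.7168 -0.0862]
b2 [ 0.5426 -0.0907]
b3 [0.537  0.0922]
t 0.55 p [0.2512 0.5995 0.1882] rot [180.    0.  157.3] w 87.3 F [-0.6 -0.8  0.2] q7 -3
shift now (np.float64(-324.9), np.float64(-281.8)) after turn (np.float64(-84.5), np.float64(-421.7)) dz 88.2 turn -0.659
```

Emit:
send_rows --pt "87 0 0 10 0 0 -0.132" --pt "87 0 0 10 0 0 -0.132" --pt "87 0 0 10 0 0 -0.132" --pt "87 0 0 10 0 0 -0.132" --pt "87 0 0 10 0 0 -0.132" --pt "87 -14 -70 0 0 0 0" --pt "87 -14 -70 0 0 0 0" --grip_force 20

```text
out of range: a shift must lie within [-50, 50]
```

Emit:
send_rows --pt "87 0 0 10 0 0 -0.132" --pt "87 0 0 10 0 0 -0.132" --pt "87 0 0 10 0 0 -0.132" --pt "87 0 0 10 0 0 -0.132" --pt "87 0 0 10 0 0 -0.132" --pt "87 -10 -47 0 0 0 0" --pt "87 -10 -47 0 0 0 0" --pt "87 -10 -47 0 0 0 0" --pt "87 -10 -47 0 0 0 0" --pt "87 -10 -47 0 0 0 0" --pt "87 -10 -47 0 0 0 0" --pt "87 -10 -47 0 0 0 0" --grip_force 20

```text
time_s: 1.75
tool_pos: [0.4052, 0.2983, 0.1386]
tool_rot: [180.0, 0.1, -164.9]
force: [1.6, -0.6, -0.8]
grip_width: 0.0868
```

```bash
python3 -c "
from h import *
go(.442,.214,195,.1)"
```

```text
t 1.75 p [0.4052 0.2983 0.1386] rot [ 1.800e+02  1.000e-01 -1.649e+02] w 86.8 F [ 1.6 -0.6 -0.8] q7 66
shift now (np.float64(-13.6), np.float64(-91.0)) after turn (np.float64(-13.8), np.float64(-91.0)) dz 38.6 turn 0.002
```

Emit:
send_rows --pt "87 -7 -45 5 0 0 0" --pt "87 -7 -46 5 0 0 0" --pt "87 0 0 0 0 0 0" --pt "87 0 0 0 0 0 0"

```text
time_s: 2.15
tool_pos: [0.442, 0.2149, 0.1283]
tool_rot: [180.0, 0.0, -165.1]
force: [-0.2, 0.2, 0.4]
grip_width: 0.0867
```

```bash
cat >> h.py <<'E'
def look(n,z,cam='wrist'):
    im=env.read_camera(cam)
    for r in env.regions_of(cam,n)[:2]:
        cs,_=cv2.findContours(r['region'].astype(np.uint8),cv2.RETR_EXTERNAL,cv2.CHAIN_APPROX_NONE)
        c=max(cs,key=cv2.contourArea)[:,0]
        pts=np.array([ray(cam,p,z) for p in c])*1000
        print(n,round(r['confidence'],2),[int(v) for v in r['rect']],'c/size/ang',np.round(sum(map(lambda v:list(np.atleast_1d(v)),cv2.minAreaRect(pts.astype(np.float32))),[]),1))
    return im
E
python3 - <<'E'
from h import *
im=look('stone_grey',.016); cv2.imwrite('pics/w1.png',im[:,:,::-1])
go(.442,.214,195,.003)
E
```

```text
stone_grey 0.56 [264, 143, 298, 236] c/size/ang [440.5 215.4  85.8  29.7  16.6]
t 2.25 p [0.4412 0.2172 0.1284] rot [ 180.     0.  -164.8] w 87.0 F [1.  0.  0.5] q7 76
shift now (np.float64(0.1), np.float64(-3.3)) after turn (np.float64(0.1), np.float64(-3.3)) dz 125.4 turn 0.003
```

View pics/w1.png

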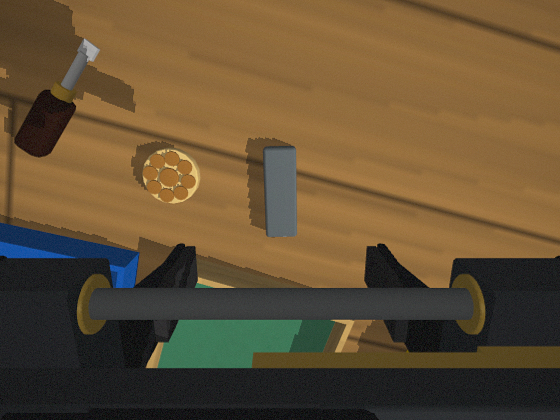

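The wrist view shows the grey stone at (281,190). Its fitted size of 86 x 30 mm matches, so I go down and grip.

Emit:
send_rows --pt "70 0 -1 40 0 0 -0.03" --pt "65 0 0 40 0 0 0" --pt "60 0 0 33 0 0 0" --pt "60 0 0 10 0 0 0" --pt "60 0 0 0 0 0 0" --pt "20 0 0 0 0 0 0" --pt "20 0 0 0 0 0 0" --pt "20 0 0 0 0 0 0" --pt "20 0 0 0 0 0 0" --pt "20 0 0 0 0 0 0" --grip_force 25

```text
time_s: 3.25
tool_pos: [0.4422, 0.215, 0.0057]
tool_rot: [180.0, 0.1, -163.2]
force: [0.2, 0.4, 0.6]
grip_width: 0.0278
```

```bash
python3 -c "
from h import *
go(.627,.043,181.5,.08)"
```

```text
t 3.25 p [0.4422 0.215  0.0057] rot [ 1.800e+02  1.000e-01 -1.632e+02] w 27.8 F [0.2 0.4 0.6] q7 79
shift now (np.float64(-127.2), np.float64(-218.1)) after turn (np.float64(-180.2), np.float64(-176.8)) dz -74.3 turn 0.267
```

Emit:
send_rows --pt "20 0 0 -20 0 0 0" --pt "20 0 0 -40 0 0 0" --pt "20 0 0 -30 0 0 0.134" --pt "20 0 0 0 0 0 0.133" --pt "20 -30 -29 0 0 0 0" --pt "20 -30 -30 0 0 0 0" --pt "20 -30 -30 0 0 0 0" --pt "20 -30 -29 0 0 0 0" --pt "20 -30 -29 0 0 0 0" --pt "20 -30 -29 0 0 0 0" --pt "20 0 0 0 0 0 0" --pt "20 0 0 0 0 0 0"

```text
time_s: 4.45
tool_pos: [0.6265, 0.0425, 0.0947]
tool_rot: [-180.0, -0.1, -178.6]
force: [-0.2, 0.6, 0.4]
grip_width: 0.0201
```

Run:
```python
from h import *
go(.627,.043,181.5,.012)
im=look('stone_tray',.035); cv2.imwrite('pics/w2.png',im[:,:,::-1])
look('stone_tray',.035,'top')
```

```text
t 4.45 p [0.6265 0.0425 0.0947] rot [-1.800e+02 -1.000e-01 -1.786e+02] w 20.1 F [-0.2  0.6  0.4] q7 90
shift now (np.float64(-0.5), np.float64(0.5)) after turn (np.float64(-0.5), np.float64(0.5)) dz 82.7 turn -0.002
stone_tray 0.72 [96, 97, 353, 288] c/size/ang [618.5   4.6 149.5 182.2   1.6]
stone_tray 0.72 [273, 144, 313, 213] c/size/ang [628.8 -39.2 177.1  96.3   2.2]
stone_tray 0.46 [85, 175, 125, 214] c/size/ang [591.  446.2 106.8  97.5  45.8]
```

View pics/w2.png

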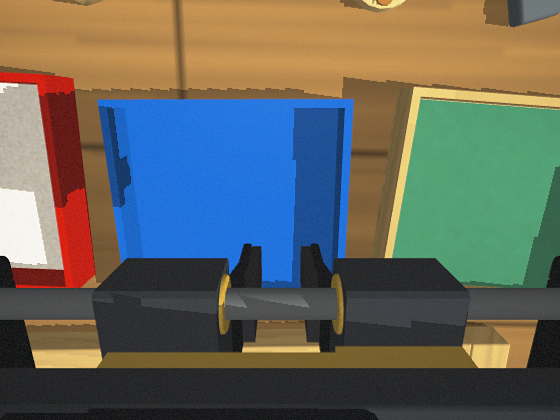

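The grip reads 20 mm, so the stone is not between the fingers, and the wrist view shows it still on the bench at upper right (535,10). I'll find out where it lies.

Run:
```python
from h import *
im=look('stone_grey',.016,'top'); 
cv2.imwrite('pics/t2.png',cv2.resize(im[130:300,150:400,::-1],(800,544),interpolation=cv2.INTER_CUBIC))
```

```text
stone_grey 0.63 [186, 234, 204, 269] c/size/ang [441.6 214.1  83.2  29.5  15.4]
```

View pics/t2.png

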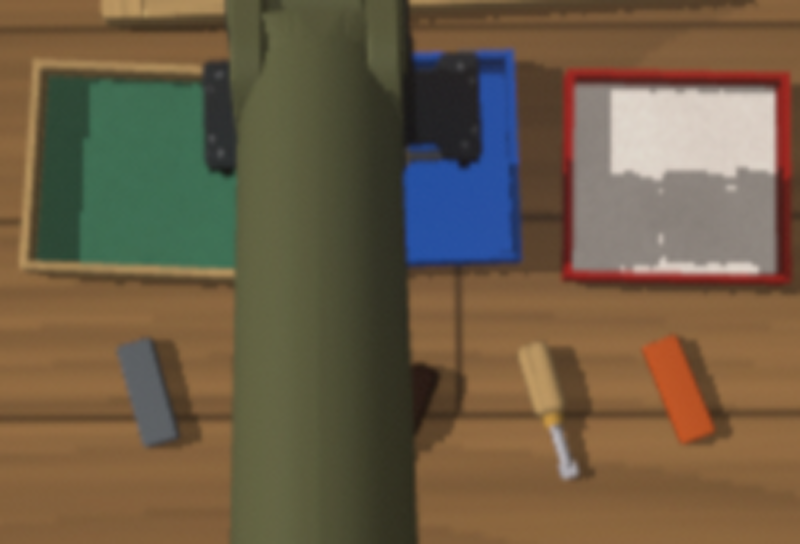

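The stone hasn't moved, so the pads slipped off it. I'll go back lower, close fully with more force, and check the grip before leaving.

```bash
python3 -c "
from h import *
go(.441,.2145,196,.05)"
```

```text
t 4.75 p [0.6259 0.045  0.0954] rot [ 180.     0.  -178.4] w 20.3 F [1.  0.7 1. ] q7 90
shift now (np.float64(180.1), np.float64(174.6)) after turn (np.float64(131.1), np.float64(213.9)) dz 45.4 turn -0.251
```

Emit:
send_rows --pt "60 45 44 0 0 0 0" --pt "60 45 44 0 0 0 0" --pt "60 45 43 0 0 0 0" --pt "60 45 43 0 0 0 0" --pt "60 0 0 0 0 0 -0.13" --pt "60 0 0 15 0 0 -0.12" --pt "60 0 0 40 0 0 0" --pt "60 0 0 25 0 0 0" --pt "60 0 0 7 0 0 0" --pt "60 0 0 0 0 0 0" --pt "60 0 0 0 0 0 0" --grip_force 45

```text
time_s: 5.85
tool_pos: [0.48, 0.1794, 0.0095]
tool_rot: [180.0, 0.1, -164.2]
force: [0.1, 0.3, 0.8]
grip_width: 0.0598
```

```bash
python3 -c "
from h import *
go(.441,.2145,196,.002)"
```

```text
t 5.85 p [0.48   0.1794 0.0095] rot [ 1.800e+02  1.000e-01 -1.642e+02] w 59.8 F [0.1 0.3 0.8] q7 85
shift now (np.float64(28.0), np.float64(44.4)) after turn (np.float64(27.9), np.float64(44.5)) dz 7.5 turn -0.003
```

The rows were longer than 50 mm and got cut short, so the gripper came down beside the stone. I'll lift and look again.

Emit:
send_rows --pt "60 0 0 -45 0 0 0" --pt "60 0 0 -45 0 0 0" --pt "87 22 36 -15 0 0 0" --pt "87 0 0 0 0 0 0" --pt "87 0 0 0 0 0 0"

```text
time_s: 6.35
tool_pos: [0.4487, 0.2087, 0.1153]
tool_rot: [179.9, 0.2, -164.0]
force: [-0.1, -0.2, 0.1]
grip_width: 0.0765
```

Run:
```python
from h import *
im=look('stone_grey',.016); cv2.imwrite('pics/w3.png',im[:,:,::-1])
go(.441,.2145,196,.002)
```

```text
stone_grey 0.79 [274, 139, 308, 235] c/size/ang [440.5 211.1  84.9  29.3  15.3]
t 6.45 p [0.4486 0.2069 0.1136] rot [-1.800e+02  1.000e-01 -1.642e+02] w 82.8 F [-0.1 -0.7 -1.5] q7 78
shift now (np.float64(5.3), np.float64(9.4)) after turn (np.float64(5.2), np.float64(9.4)) dz 111.6 turn -0.004
```

View pics/w3.png

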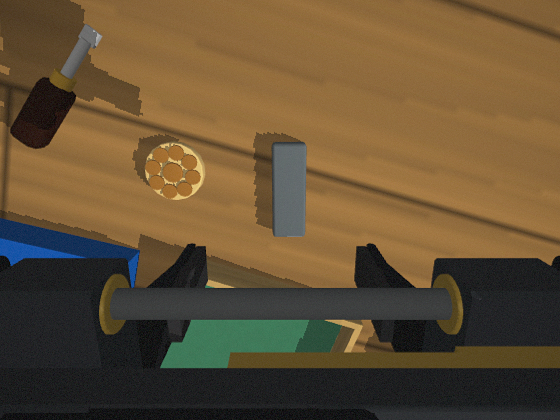

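The stone lies flat and unmoved at (289,189). Going down again, this time with the shift corrected.

Emit:
send_rows --pt "70 6 8 30 0 0 0" --pt "65 0 0 40 0 0 0" --pt "60 0 0 30 0 0 0" --pt "60 0 0 9 0 0 0" --pt "60 0 0 2 0 0 0" --pt "60 0 0 1 0 0 0" --pt "60 0 0 0 0 0 0"

```text
time_s: 7.15
tool_pos: [0.4415, 0.214, 0.0026]
tool_rot: [180.0, 0.1, -164.2]
force: [-0.2, 1.1, 0.2]
grip_width: 0.0603
```

Emit:
send_rows --pt "0 0 0 0 0 0 0" --pt "0 0 0 0 0 0 0" --pt "0 0 0 0 0 0 0" --pt "0 0 0 0 0 0 0" --pt "0 0 0 0 0 0 0" --pt "0 0 0 0 0 0 0" --pt "0 0 0 0 0 0 0"

```text
time_s: 7.85
tool_pos: [0.4401, 0.2135, 0.0012]
tool_rot: [180.0, 0.0, -164.2]
force: [-0.2, -0.5, 0.2]
grip_width: 0.0119
```

Emit:
send_rows --pt "0 0 0 -10 0 0 0" --pt "0 0 0 -10 0 0 0" --pt "0 0 0 0 0 0 0"

```text
time_s: 8.15
tool_pos: [0.4417, 0.2144, 0.0233]
tool_rot: [179.9, 0.2, -164.2]
force: [0.2, 0.1, 0.1]
grip_width: 0.0006
```

The fingers closed to zero where the stone should be, so the measured position and the actual fingertips disagree. I'll look at it from here.

Run:
```python
from h import *
im=look('stone_grey',.016); cv2.imwrite('pics/w4.png',im[:,:,::-1])
o=env.get_obs(); c=env.get_calibration('wrist'); T=np.array(c['extrinsics']); print(T.round(3),o['tool_pos'],c['fx'],c['cx'],c['cy'])
p=T[:3,:3].T@(o['tool_pos']-T[:3,3]); print('tcp px',c['fx']*p[0]/p[2]+c['cx'],c['fy']*p[1]/p[2]+c['cy'])
look('stone_grey',.016,'top')
im=env.read_camera('scene'); cv2.imwrite('pics/s4.png',im[:,:,::-1])
c=env.get_calibration('scene'); T=np.array(c['extrinsics']);p=T[:3,:3].T@(o['tool_pos']-T[:3,3]); print('tcp px scene',c['fx']*p[0]/p[2]+c['cx'],c['fy']*p[1]/p[2]+c['cy'])
```

```text
stone_grey 0.57 [254, 162, 305, 275] c/size/ang [432.  210.3  71.3  29.3  15.8]
[[-0.272  0.922  0.274  0.365]
 [ 0.962  0.261  0.078  0.192]
 [-0.     0.285 -0.958  0.218]
 [ 0.     0.     0.     1.   ]] [0.44063283 0.21380755 0.02188908] 344.79139225266505 280.61833714731347 207.33380232051059
tcp px 281.7346300058065 239.5472537347251
tcp px scene 348.81636021544546 212.770110422573
```

View pics/w4.png

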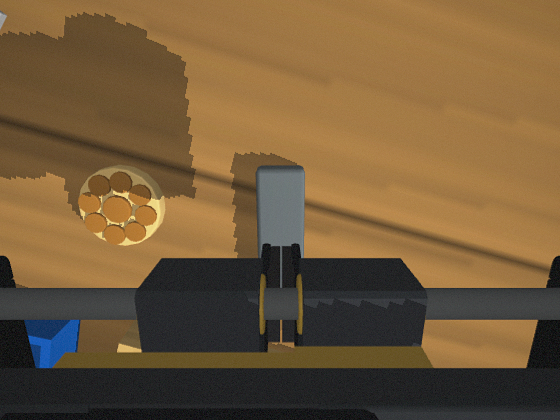

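View pics/s4.png

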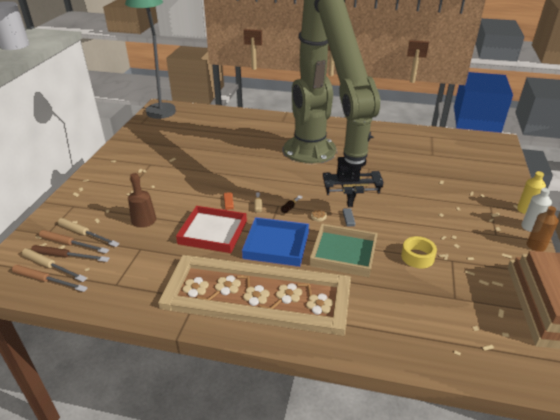

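In the scene view the fingertips sit around (350,203), but the reported TCP projects to (349,213). The real tips are therefore higher than reported, and the fingers closed above the stone. I'll open, go below the reported zero in small steps, and watch the force.

Emit:
send_rows --pt "60 0 0 0 0 0 0" --pt "60 0 0 0 0 0 0" --pt "60 0 0 0 0 0 0" --pt "60 0 0 0 0 0 0" --pt "60 0 0 0 0 0 0" --pt "60 0 0 0 0 0 0" --pt "60 0 0 0 0 0 0" --pt "60 0 0 0 0 0 0" --pt "60 0 0 10 0 0 0" --pt "60 0 0 10 0 0 0" --pt "60 0 0 3 0 0 0" --pt "60 0 0 0 0 0 0"

```text
time_s: 9.6
tool_pos: [0.4392, 0.213, -0.003]
tool_rot: [-180.0, -0.1, -164.2]
force: [0.1, 0.1, 0.9]
grip_width: 0.0598
```

Emit:
send_rows --pt "60 0 0 2 0 0 0" --pt "60 0 0 2 0 0 0" --pt "60 0 0 0 0 0 0"

```text
time_s: 9.9
tool_pos: [0.4401, 0.2135, -0.0059]
tool_rot: [180.0, -0.0, -164.2]
force: [-0.3, 0.1, 0.8]
grip_width: 0.0598
```

Run:
```python
from h import *
im=env.read_camera('scene'); cv2.imwrite('pics/s5.png',cv2.resize(im[165:240,300:400,::-1],(800,600),interpolation=cv2.INTER_CUBIC))
o=env.get_obs()
c=env.get_calibration('scene'); T=np.array(c['extrinsics'])
for q in [o['tool_pos'],o['tool_pos']+[0,0,.02]]:
    p=T[:3,:3].T@(q-T[:3,3]); print('px scene crop',8*(c['fx']*p[0]/p[2]+c['cx']-300),8*(c['fy']*p[1]/p[2]+c['cy']-165))
print(T.round(3)); go(.441,.2145,196,.002)
```

```text
px scene crop 384.4632957014842 432.4467376958564
px scene crop 388.4375626055471 395.6652938817506
[[-2.230e-01  5.990e-01 -7.690e-01  1.799e+00]
 [ 9.750e-01  1.360e-01 -1.770e-01  2.800e-01]
 [-1.000e-03 -7.890e-01 -6.140e-01  1.032e+00]
 [ 0.000e+00  0.000e+00  0.000e+00  1.000e+00]]
t 9.95 p [ 0.4401  0.2135 -0.0058] rot [ 180.     0.  -164.2] w 60.0 F [ 0.4  0.2 -0.8] q7 78
shift now (np.float64(-1.1), np.float64(0.7)) after turn (np.float64(-1.1), np.float64(0.7)) dz -7.8 turn -0.003
```

View pics/s5.png

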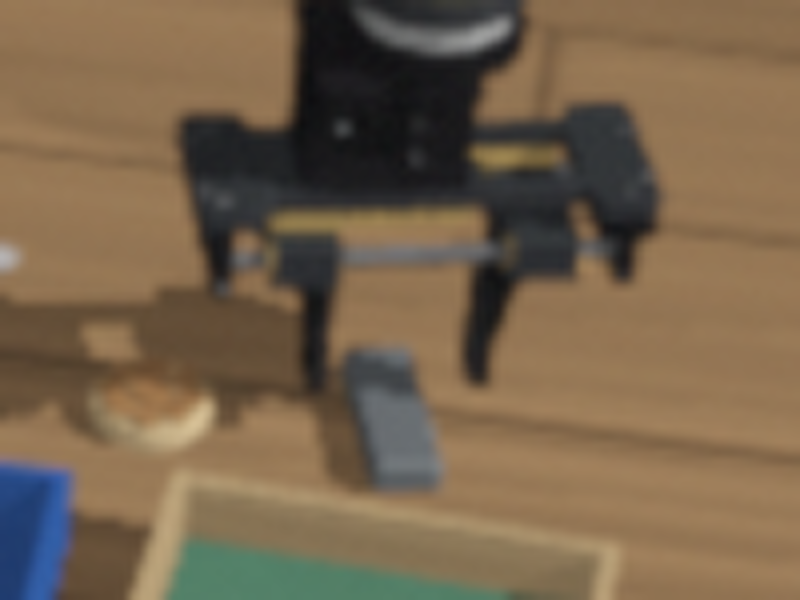

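The scene crop shows the tips at (315,385) and (478,380), with mid-point (397,383), and the reported TCP at (384,432). I'll triangulate the true tip from the wrist and scene rays.

Run:
```python
from h import *
def r(cam,u,v):
    c=env.get_calibration(cam);T=np.array(c['extrinsics']);d=T[:3,:3]@[(u-c['cx'])/c['fx'],(v-c['cy'])/c['fy'],1];return T[:3,3],d/np.linalg.norm(d)
o1,d1=r('wrist',281,247); o2,d2=r('scene',300+397/8,165+383/8)
t=np.linalg.lstsq(np.c_[d1,-d2],o2-o1,rcond=None)[0]
a,b=o1+t[0]*d1,o2+t[1]*d2; print(a.round(4),b.round(4),np.linalg.norm(a-b)); print(env.get_obs()['tool_pos'])
# stone in scene crop: near (388,470 base..) centre top (393,415)
o,d=r('scene',300+393/8,165+415/8); print('stone top ctr',(o+d*(.016-o[2])/d[2]).round(4))
```

```text
[0.4355 0.2117 0.0174] [0.4351 0.2163 0.0177] 0.004635667881162249
[ 0.44014613  0.21351591 -0.00578809]
stone top ctr [0.4557 0.2171 0.016 ]
```

The true tips are about 23 mm above the reported TCP, with almost no lateral offset. I'll go down in steps and watch the force.

Emit:
send_rows --pt "60 2 0 4 0 0 0" --pt "60 0 0 4 0 0 0" --pt "60 0 0 0 0 0 0"

```text
time_s: 10.25
tool_pos: [0.4375, 0.2127, -0.0145]
tool_rot: [-180.0, -0.1, -164.2]
force: [0.5, 0.9, -0.4]
grip_width: 0.0598
```

Emit:
send_rows --pt "60 0 0 2 0 0 0" --pt "60 0 0 2 0 0 0" --pt "60 0 0 0 0 0 0"

```text
time_s: 10.55
tool_pos: [0.438, 0.2129, -0.0181]
tool_rot: [-180.0, -0.0, -164.2]
force: [1.0, 0.2, -0.0]
grip_width: 0.0599
```

Emit:
send_rows --pt "60 0 0 2 0 0 0" --pt "60 0 0 0 0 0 0"

```text
time_s: 10.75
tool_pos: [0.4381, 0.2129, -0.02]
tool_rot: [-180.0, -0.0, -164.2]
force: [0.3, -1.0, 0.3]
grip_width: 0.0597
```

Emit:
send_rows --pt "0 0 0 0 0 0 0" --pt "0 0 0 0 0 0 0" --pt "0 0 0 0 0 0 0" --pt "0 0 0 0 0 0 0" --pt "0 0 0 0 0 0 0" --pt "0 0 0 0 0 0 0" --pt "0 0 0 0 0 0 0" --pt "0 0 0 0 0 0 0" --grip_force 30

```text
time_s: 11.55
tool_pos: [0.4382, 0.213, -0.0198]
tool_rot: [180.0, 0.0, -164.2]
force: [0.1, 0.4, 0.6]
grip_width: 0.0284
```

Emit:
send_rows --pt "0 0 0 -5 0 0 0" --pt "0 0 0 -5 0 0 0" --pt "0 0 0 0 0 0 0"

```text
time_s: 11.85
tool_pos: [0.4388, 0.2133, -0.009]
tool_rot: [180.0, 0.1, -164.2]
force: [-0.5, 0.4, -1.7]
grip_width: 0.0284
```

```bash
python3 -c "
from h import *
go(.627,.043,181.5,.07)"
```

```text
t 11.85 p [ 0.4388  0.2133 -0.009 ] rot [ 1.800e+02  1.000e-01 -1.642e+02] w 28.4 F [-0.5  0.4 -1.7] q7 78
shift now (np.float64(-134.6), np.float64(-215.2)) after turn (np.float64(-183.7), np.float64(-175.2)) dz -79.0 turn 0.25
```

Gripped: 28.4 mm, force −1.7 N. Carrying it to the left half of the blue tray.

Emit:
send_rows --pt "0 0 0 -38 0 0 0" --pt "0 0 0 -37 0 0 0.125" --pt "0 0 0 0 0 0 0.125" --pt "0 -30 -29 0 0 0 0" --pt "0 -31 -29 0 0 0 0" --pt "0 -31 -29 0 0 0 0" --pt "0 -31 -29 0 0 0 0" --pt "0 -31 -30 0 0 0 0" --pt "0 -30 -29 0 0 0 0" --pt "0 0 0 0 0 0 0"

```text
time_s: 12.85
tool_pos: [0.6301, 0.0355, 0.0651]
tool_rot: [-179.7, 0.2, -178.9]
force: [-0.5, -0.9, -1.9]
grip_width: 0.0281
```

```bash
python3 -c "
from h import *
go(.627,.043,181.5,-.013)"
```

```text
t 12.85 p [0.6301 0.0355 0.0651] rot [-179.7    0.2 -178.9] w 28.1 F [-0.5 -0.9 -1.9] q7 91
shift now (np.float64(3.0), np.float64(7.6)) after turn (np.float64(2.9), np.float64(7.6)) dz 78.1 turn -0.008
```

Emit:
send_rows --pt "0 3 5 30 0 0 0" --pt "0 0 0 30 0 0 0" --pt "0 0 0 10 0 0 0" --pt "0 0 0 5 0 0 0" --pt "0 0 0 3 0 0 0" --pt "0 0 0 0 0 0 0"

```text
time_s: 13.45
tool_pos: [0.6244, 0.0478, -0.0118]
tool_rot: [180.0, 0.1, -178.5]
force: [0.0, -0.5, -1.4]
grip_width: 0.0284
```

Emit:
send_rows --pt "0 0 -4 1.5 0 0 0" --pt "0 0 0 0 0 0 0"

```text
time_s: 13.65
tool_pos: [0.6244, 0.0428, -0.0134]
tool_rot: [-180.0, 0.1, -178.5]
force: [-0.2, -0.7, -1.7]
grip_width: 0.0283
```

Emit:
send_rows --pt "0 0 0 1 0 0 0" --pt "0 0 0 0 0 0 0"

```text
time_s: 13.85
tool_pos: [0.6244, 0.043, -0.0138]
tool_rot: [-180.0, 0.1, -178.5]
force: [-0.4, -1.1, 4.9]
grip_width: 0.028
```

Contact with the tray floor at 4.9 N. Release and lift.

Emit:
send_rows --pt "42 0 0 0 0 0 0" --pt "42 0 0 0 0 0 0" --pt "42 0 0 0 0 0 0" --pt "42 0 0 0 0 0 0" --pt "42 0 0 -10 0 0 0" --pt "42 0 0 -30 0 0 0" --pt "60 0 0 -40 0 0 0" --pt "80 0 0 0 0 0 0"

```text
time_s: 14.65
tool_pos: [0.6284, 0.044, 0.0716]
tool_rot: [179.9, 0.6, -178.5]
force: [1.0, -0.7, 2.6]
grip_width: 0.0513
```

```bash
python3 -c "
from h import *
go(.4525,.112,181.5,-.021)"
```

```text
t 14.65 p [0.6284 0.044  0.0716] rot [ 179.9    0.6 -178.5] w 51.3 F [ 1.  -0.7  2.6] q7 90
shift now (np.float64(174.1), np.float64(72.6)) after turn (np.float64(174.1), np.float64(72.6)) dz 92.6 turn -0.0
```

Emit:
send_rows --pt "80 43 18 0 0 0 0" --pt "80 43 18 0 0 0 0" --pt "80 43 18 0 0 0 0" --pt "80 42 17 0 0 0 0" --pt "80 0 0 0 0 0 0" --pt "80 0 0 0 0 0 0"

```text
time_s: 15.25
tool_pos: [0.4508, 0.1108, 0.0653]
tool_rot: [180.0, 0.1, -178.4]
force: [0.4, -0.5, -0.2]
grip_width: 0.0795
```

Run:
```python
from h import *
look('rosette',.012)
look('stone_tray',.035,'top')
look('stone_grey',.022,'top')
go(.4525,.112,181.5,-.021)
```

```text
rosette 0.87 [252, 179, 314, 248] c/size/ang [453.5 110.1  51.9  50.3   1.4]
stone_tray 0.62 [237, 144, 311, 213] c/size/ang [6.290e+02 5.800e+00 1.777e+02 1.857e+02 6.000e-01]
stone_grey 0.77 [256, 162, 270, 195] c/size/ang [627.6  42.2  26.2  82.4  89.9]
t 15.55 p [0.4518 0.1097 0.0647] rot [-180.     0.  -178.6] w 80.0 F [-0.2 -0.2 -0.2] q7 75
shift now (np.float64(-0.7), np.float64(2.3)) after turn (np.float64(-0.7), np.float64(2.3)) dz 85.7 turn -0.001
```

Emit:
send_rows --pt "75 -2 1 30 0 0 0" --pt "75 0 0 30 0 0 0" --pt "75 0 0 15 0 0 0" --pt "75 0 0 7 0 0 0" --pt "75 0 0 3 0 0 0" --pt "0 0 0 0 0 0 0" --pt "0 0 0 0 0 0 0" --pt "0 0 0 0 0 0 0" --pt "0 0 0 0 0 0 0" --pt "0 0 0 0 0 0 0" --pt "0 0 0 0 0 0 0" --grip_force 20

```text
time_s: 16.65
tool_pos: [0.453, 0.1114, -0.0201]
tool_rot: [180.0, 0.0, -178.5]
force: [0.3, -1.0, -0.1]
grip_width: 0.0349
```

Emit:
send_rows --pt "0 0 0 -5 0 0 0" --pt "0 0 0 -10 0 0 0" --pt "0 0 0 0 0 0 0"

```text
time_s: 16.95
tool_pos: [0.4543, 0.1118, -0.0037]
tool_rot: [179.9, 0.2, -178.5]
force: [-0.5, -0.2, -0.3]
grip_width: 0.0112
```

```bash
python3 -c "
from h import *
go(.612,-.215,180,.065)"
```

```text
t 16.95 p [ 0.4543  0.1118 -0.0037] rot [ 179.9    0.2 -178.5] w 11.2 F [-0.5 -0.2 -0.3] q7 77
shift now (np.float64(-149.1), np.float64(-330.8)) after turn (np.float64(-157.7), np.float64(-326.8)) dz -68.7 turn 0.026
```

Run:
```python
from h import *
im=look('rosette',.012)
cv2.imwrite('pics/w6.png',np.hstack([im[130:300,160:400],np.zeros((170,0,3),np.uint8)])[:,:,::-1])
s=env.read_camera('scene'); a=cv2.resize(im[120:310,130:430],(400,253)); b=cv2.resize(s[175:238,290:390],(400,252),interpolation=cv2.INTER_CUBIC)
cv2.imwrite('pics/w6.png',np.vstack([a,b])[:,:,::-1])
look('rosette',.012,'top')
```

```text
rosette 0.91 [236, 198, 328, 286] c/size/ang [447.7 110.6  46.9  47.3  46.3]
```

View pics/w6.png

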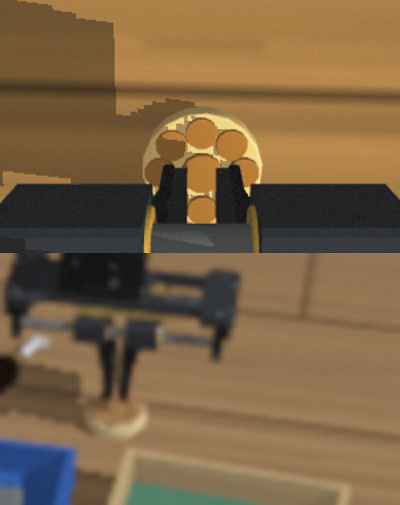

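The wrist and scene crops show the fingers closed above an untouched rosette. The tips are about 33 mm short of the reported TCP, and the stone must have been held by its top few millimetres. Open and go down further, stepwise.

Emit:
send_rows --pt "76 0 0 0 0 0 0" --pt "76 0 0 0 0 0 0" --pt "76 0 0 0 0 0 0" --pt "76 0 0 0 0 0 0" --pt "76 0 0 0 0 0 0" --pt "76 0 0 0 0 0 0" --pt "76 0 0 0 0 0 0" --pt "76 0 0 0 0 0 0" --pt "76 0 0 0 0 0 0" --pt "76 0 0 10 0 0 0" --pt "76 0 0 10 0 0 0" --pt "76 0 0 0 0 0 0"

```text
time_s: 18.4
tool_pos: [0.4511, 0.1108, -0.0273]
tool_rot: [-179.9, -0.2, -178.5]
force: [-0.3, -0.2, 0.5]
grip_width: 0.0752
```

Emit:
send_rows --pt "76 0 0 2 0 0 0" --pt "76 0 0 2 0 0 0" --pt "76 0 0 0 0 0 0"

```text
time_s: 18.7
tool_pos: [0.4528, 0.1113, -0.0295]
tool_rot: [-180.0, -0.0, -178.5]
force: [-0.1, -0.1, -0.1]
grip_width: 0.076
```

Emit:
send_rows --pt "76 0 0 2 0 0 0" --pt "76 0 0 0 0 0 0"

```text
time_s: 18.9
tool_pos: [0.4528, 0.1113, -0.0314]
tool_rot: [180.0, 0.0, -178.5]
force: [-0.3, -0.6, -0.7]
grip_width: 0.0759
```

Emit:
send_rows --pt "76 0 0 2 0 0 0" --pt "76 0 0 0 0 0 0"

```text
time_s: 19.1
tool_pos: [0.4527, 0.1113, -0.0335]
tool_rot: [-180.0, -0.0, -178.5]
force: [-0.2, 0.0, -0.3]
grip_width: 0.0759
```

Emit:
send_rows --pt "0 0 0 0 0 0 0" --pt "0 0 0 0 0 0 0" --pt "0 0 0 0 0 0 0" --pt "0 0 0 0 0 0 0" --pt "0 0 0 0 0 0 0" --pt "0 0 0 0 0 0 0" --pt "0 0 0 0 0 0 0"

```text
time_s: 19.8
tool_pos: [0.4529, 0.1114, -0.0333]
tool_rot: [180.0, 0.0, -178.5]
force: [-0.6, 0.6, -0.0]
grip_width: 0.0513
```

Emit:
send_rows --pt "0 0 0 -5 0 0 0" --pt "0 0 0 -10 0 0 0" --pt "0 0 0 0 0 0 0"

```text
time_s: 20.1
tool_pos: [0.4543, 0.1118, -0.0167]
tool_rot: [179.9, 0.2, -178.5]
force: [1.4, 0.3, -0.0]
grip_width: 0.0512
```

```bash
python3 -c "
from h import *
go(.614,-.215,180,.05)"
```

```text
t 20.1 p [ 0.4543  0.1118 -0.0167] rot [ 179.9    0.2 -178.5] w 51.2 F [ 1.4  0.3 -0. ] q7 77
shift now (np.float64(-151.1), np.float64(-330.8)) after turn (np.float64(-159.7), np.float64(-326.8)) dz -66.7 turn 0.026
```

Emit:
send_rows --pt "0 0 0 -33 0 0 0.026" --pt "0 0 0 -33 0 0 0" --pt "0 -20 -41 0 0 0 0" --pt "0 -20 -41 0 0 0 0" --pt "0 -20 -41 0 0 0 0" --pt "0 -20 -41 0 0 0 0" --pt "0 -20 -41 0 0 0 0" --pt "0 -20 -41 0 0 0 0" --pt "0 -20 -41 0 0 0 0" --pt "0 -20 -40 0 0 0 0" --pt "0 0 0 0 0 0 0" --pt "0 0 0 0 0 0 0"

```text
time_s: 21.3
tool_pos: [0.6125, -0.2169, 0.0472]
tool_rot: [-180.0, -0.1, 179.9]
force: [0.7, -0.1, 0.5]
grip_width: 0.0516
```

```bash
python3 -c "
from h import *
go(.614,-.215,180,-.0273)"
```

```text
t 21.3 p [ 0.6125 -0.2169  0.0472] rot [-1.800e+02 -1.000e-01  1.799e+02] w 51.6 F [ 0.7 -0.1  0.5] q7 116
shift now (np.float64(-1.5), np.float64(1.9)) after turn (np.float64(-1.5), np.float64(1.9)) dz 74.5 turn -0.002
```

Emit:
send_rows --pt "0 0 0 35 0 0 0" --pt "0 0 0 25 0 0 0" --pt "0 0 0 9 0 0 0" --pt "0 0 0 3 0 0 0" --pt "0 0 0 0 0 0 0"

```text
time_s: 21.8
tool_pos: [0.6135, -0.2148, -0.0236]
tool_rot: [180.0, 0.1, -179.9]
force: [0.8, 0.3, -0.1]
grip_width: 0.0515
```

Emit:
send_rows --pt "0 0 0 1.5 0 0 0" --pt "0 0 0 1 0 0 0" --pt "0 0 0 0 0 0 0"

```text
time_s: 22.1
tool_pos: [0.6134, -0.2157, -0.0261]
tool_rot: [-180.0, 0.1, -180.0]
force: [1.0, -0.5, -0.3]
grip_width: 0.0511
```

Emit:
send_rows --pt "0 0 0 1 0 0 0" --pt "0 0 0 0 0 0 0"

```text
time_s: 22.3
tool_pos: [0.6134, -0.2158, -0.0272]
tool_rot: [-180.0, 0.1, -180.0]
force: [-0.2, 0.3, 2.7]
grip_width: 0.0516
```

Emit:
send_rows --pt "75 0 0 0 0 0 0" --pt "75 0 0 0 0 0 0" --pt "75 0 0 0 0 0 0" --pt "75 0 0 0 0 0 0" --pt "75 0 0 -10 0 0 0" --pt "70 0 0 -40 0 0 0" --pt "60 0 0 -35 0 0 0" --pt "60 0 0 0 0 0 0"

```text
time_s: 23.1
tool_pos: [0.6168, -0.2179, 0.0637]
tool_rot: [-179.8, 0.6, 180.0]
force: [1.0, 0.0, 0.1]
grip_width: 0.0632
```

Run:
```python
from h import *
look('rosette',.018); look('rosette',.018,'top'); look('gouge_pale',.024,'top'); 
go(.444,-.1085,196,.06)
```

```text
rosette 0.63 [249, 174, 317, 245] c/size/ang [ 607.6 -215.3   50.3   50.    43. ]
gouge_pale 0.65 [310, 236, 328, 259] c/size/ang [ 448.6 -103.8   60.4   24.9   15. ]
t 23.4 p [ 0.6119 -0.2153  0.0558] rot [ 1.8e+02 -1.0e-01 -1.8e+02] w 60.0 F [-0.5 -0.7  0.7] q7 116
shift now (np.float64(167.8), np.float64(106.8)) after turn (np.float64(131.9), np.float64(148.9)) dz -4.2 turn -0.279
```

Emit:
send_rows --pt "60 0 0 0 0 0 -0.13" --pt "60 0 0 0 0 0 -0.13" --pt "60 26 30 0 0 0 0" --pt "60 27 31 0 0 0 0" --pt "60 26 30 0 0 0 0" --pt "60 27 31 0 0 0 0" --pt "60 26 30 0 0 0 0" --pt "60 0 0 0 0 0 0" --pt "60 0 0 0 0 0 0"

```text
time_s: 24.3
tool_pos: [0.4459, -0.1023, 0.0569]
tool_rot: [180.0, 0.0, -165.0]
force: [0.3, -0.3, 0.3]
grip_width: 0.0602
```

Run:
```python
from h import *
look('gouge_pale',.018)
go(.443,-.1055,195,-.03)
```

```text
gouge_pale 0.87 [253, 104, 292, 262] c/size/ang [ 426.6 -115.2  112.    26.6   15.4]
t 24.4 p [ 0.4472 -0.1034  0.0573] rot [-180.     0.  -165.1] w 59.8 F [ 0.1 -0.4 -0.3] q7 115
shift now (np.float64(4.6), np.float64(-0.9)) after turn (np.float64(4.6), np.float64(-0.9)) dz 87.3 turn -0.002
```

Emit:
send_rows --pt "60 4 -4 30 0 0 0" --pt "60 0 0 30 0 0 0" --pt "60 0 0 17 0 0 0" --pt "60 0 0 8 0 0 0" --pt "60 0 0 2 0 0 0" --pt "0 0 0 0 0 0 0" --pt "0 0 0 0 0 0 0" --pt "0 0 0 0 0 0 0" --pt "0 0 0 0 0 0 0" --pt "0 0 0 0 0 0 0" --pt "0 0 0 0 0 0 0" --pt "0 0 0 0 0 0 0" --grip_force 30

```text
time_s: 25.6
tool_pos: [0.4437, -0.1076, -0.0295]
tool_rot: [180.0, 0.0, -165.1]
force: [-0.4, 0.6, 3.6]
grip_width: 0.0253
```

Emit:
send_rows --pt "0 0 0 -5 0 0 0" --pt "0 0 0 -10 0 0 0" --pt "0 0 0 0 0 0 0"

```text
time_s: 25.9
tool_pos: [0.4447, -0.1078, -0.0135]
tool_rot: [-180.0, 0.1, -165.1]
force: [1.8, 0.6, 0.6]
grip_width: 0.0259
```

```bash
python3 -c "
from h import *
go(.638,.178,177,.05)"
```

```text
t 25.9 p [ 0.4447 -0.1078 -0.0135] rot [-1.800e+02  1.000e-01 -1.651e+02] w 25.9 F [1.8 0.6 0.6] q7 119
shift now (np.float64(-260.4), np.float64(226.4)) after turn (np.float64(-178.1), np.float64(295.5)) dz -63.5 turn 0.313
```

Emit:
send_rows --pt "0 0 0 -32 0 0 0.105" --pt "0 0 0 -32 0 0 0.105" --pt "0 0 0 0 0 0 0.103" --pt "0 -25 42 0 0 0 0" --pt "0 -26 42 0 0 0 0" --pt "0 -25 42 0 0 0 0" --pt "0 -26 43 0 0 0 0" --pt "0 -25 42 0 0 0 0" --pt "0 -26 42 0 0 0 0" --pt "0 -25 42 0 0 0 0" --pt "0 0 0 0 0 0 0" --pt "0 0 0 0 0 0 0"

```text
time_s: 27.1
tool_pos: [0.6362, 0.1789, 0.0482]
tool_rot: [-180.0, -0.1, 177.1]
force: [0.1, -0.5, -0.8]
grip_width: 0.0257
```

```bash
python3 -c "
from h import *
go(.638,.178,177,-.0235)"
```

```text
t 27.1 p [0.6362 0.1789 0.0482] rot [-1.800e+02 -1.000e-01  1.771e+02] w 25.7 F [ 0.1 -0.5 -0.8] q7 74
shift now (np.float64(-1.8), np.float64(-0.8)) after turn (np.float64(-1.8), np.float64(-0.8)) dz 71.7 turn 0.003
```

Emit:
send_rows --pt "0 0 0 30 0 0 0" --pt "0 0 0 25 0 0 0" --pt "0 0 0 10 0 0 0" --pt "0 0 0 4 0 0 0" --pt "0 0 0 1 0 0 0" --pt "0 0 0 0 0 0 0"

```text
time_s: 27.7
tool_pos: [0.6376, 0.1773, -0.0195]
tool_rot: [180.0, 0.1, 176.9]
force: [-0.5, -0.1, -1.3]
grip_width: 0.026
```

Emit:
send_rows --pt "0 0 0 1 0 0 0" --pt "0 0 0 0 0 0 0"

```text
time_s: 27.9
tool_pos: [0.6372, 0.1776, -0.0209]
tool_rot: [180.0, 0.1, 177.0]
force: [-0.3, -1.1, -1.3]
grip_width: 0.0258
```

Emit:
send_rows --pt "0 0 0 1 0 0 0" --pt "0 0 0 0 0 0 0"

```text
time_s: 28.1
tool_pos: [0.6366, 0.1775, -0.0227]
tool_rot: [180.0, 0.0, 177.0]
force: [-0.2, 0.2, -0.9]
grip_width: 0.0259
```

Emit:
send_rows --pt "0 0 0 1 0 0 0" --pt "0 0 0 0 0 0 0"

```text
time_s: 28.3
tool_pos: [0.6368, 0.1775, -0.0234]
tool_rot: [180.0, 0.0, 177.0]
force: [-0.8, -0.8, 2.1]
grip_width: 0.0255
```

Emit:
send_rows --pt "42 0 0 0 0 0 0" --pt "42 0 0 0 0 0 0" --pt "42 0 0 0 0 0 0" --pt "42 0 0 0 0 0 0" --pt "42 0 0 -10 0 0 0" --pt "42 0 0 -35 0 0 0" --pt "60 0 0 -35 0 0 0" --pt "60 0 0 0 0 0 0"

```text
time_s: 29.1
tool_pos: [0.6411, 0.1784, 0.0631]
tool_rot: [179.8, 0.6, 177.0]
force: [0.4, 0.3, 0.4]
grip_width: 0.0511
```

Run:
```python
from h import *
look('gouge_dark',.018,'top'); look('gouge_pale',.024)
go(.428,.002,158,.055)
```

```text
gouge_dark 0.75 [265, 243, 287, 282] c/size/ang [410.7  10.2  24.7 112.   65.5]
gouge_pale 0.94 [260, 112, 296, 267] c/size/ang [615.1 176.8  26.  110.2  88.1]
t 29.3 p [0.6359 0.1773 0.0555] rot [-1.80e+02 -1.00e-01  1.77e+02] w 59.0 F [-0.1  0.4 -0.5] q7 74
shift now (np.float64(198.3), np.float64(-186.0)) after turn (np.float64(127.1), np.float64(-240.4)) dz 0.5 turn 0.331
```

Emit:
send_rows --pt "60 0 0 0 0 0 0.122" --pt "60 0 0 0 0 0 0.122" --pt "60 0 0 0 0 0 0.122" --pt "60 20 -41 0 0 0 0" --pt "60 20 -41 0 0 0 0" --pt "60 20 -41 0 0 0 0" --pt "60 20 -41 0 0 0 0" --pt "60 20 -40 0 0 0 0" --pt "60 19 -40 0 0 0 0" --pt "60 0 0 0 0 0 0" --pt "60 0 0 0 0 0 0"

```text
time_s: 30.4
tool_pos: [0.4277, 0.0027, 0.0556]
tool_rot: [180.0, -0.1, 155.9]
force: [-0.1, 0.2, 0.3]
grip_width: 0.0599
```

Run:
```python
from h import *
look('gouge_dark',.018)
go(.428,.002,156,-.03)
```

```text
gouge_dark 0.75 [260, 109, 298, 267] c/size/ang [411.9   7.8  25.7 112.5  67.7]
t 30.5 p [0.4292 0.0035 0.056 ] rot [180.    0.  156.1] w 60.0 F [ 1.1 -0.2  0.8] q7 61
shift now (np.float64(0.5), np.float64(-1.9)) after turn (np.float64(0.5), np.float64(-1.9)) dz 86.0 turn 0.001
```

Emit:
send_rows --pt "60 0 -2 30 0 0 -0.02" --pt "60 0 0 30 0 0 0" --pt "60 0 0 16 0 0 0" --pt "60 0 0 7 0 0 0" --pt "60 0 0 2 0 0 0" --pt "0 0 0 0 0 0 0" --pt "0 0 0 0 0 0 0" --pt "0 0 0 0 0 0 0" --pt "0 0 0 0 0 0 0" --pt "0 0 0 0 0 0 0" --pt "0 0 0 0 0 0 0" --pt "0 0 0 0 0 0 0"

```text
time_s: 31.7
tool_pos: [0.4281, 0.0011, -0.0285]
tool_rot: [180.0, 0.0, 157.2]
force: [-1.7, 0.3, 4.2]
grip_width: 0.0261
```

Emit:
send_rows --pt "0 0 0 -5 0 0 0" --pt "0 0 0 -10 0 0 0" --pt "0 0 0 0 0 0 0"

```text
time_s: 32.0
tool_pos: [0.4291, 0.0012, -0.0125]
tool_rot: [179.9, 0.1, 157.1]
force: [0.7, 0.2, -0.4]
grip_width: 0.0254
```

```bash
python3 -c "
from h import *
go(.639,.262,177,.05)"
```

```text
t 32.0 p [ 0.4291  0.0012 -0.0125] rot [1.799e+02 1.000e-01 1.571e+02] w 25.4 F [ 0.7  0.2 -0.4] q7 65
shift now (np.float64(-92.2), np.float64(321.9)) after turn (np.float64(-196.0), np.float64(271.5)) dz -62.5 turn -0.346
```

Emit:
send_rows --pt "0 0 0 -32 0 0 -0.115" --pt "0 0 0 -32 0 0 -0.115" --pt "0 0 0 0 0 0 -0.115" --pt "0 -28 39 0 0 0 0" --pt "0 -28 39 0 0 0 0" --pt "0 -28 39 0 0 0 0" --pt "0 -28 39 0 0 0 0" --pt "0 -28 39 0 0 0 0" --pt "0 -28 38 0 0 0 0" --pt "0 -28 38 0 0 0 0" --pt "0 0 0 0 0 0 0" --pt "0 0 0 0 0 0 0"

```text
time_s: 33.2
tool_pos: [0.6377, 0.2619, 0.0488]
tool_rot: [-179.9, -0.1, 177.0]
force: [-0.3, -1.0, -1.2]
grip_width: 0.026
```

```bash
python3 -c "
from h import *
go(.639,.262,177,-.0225)"
```

```text
t 33.2 p [0.6377 0.2619 0.0488] rot [-1.799e+02 -1.000e-01  1.770e+02] w 26.0 F [-0.3 -1.  -1.2] q7 68
shift now (np.float64(-1.3), np.float64(0.1)) after turn (np.float64(-1.3), np.float64(0.1)) dz 71.3 turn 0.001
```

Emit:
send_rows --pt "0 0 0 30 0 0 0" --pt "0 0 0 25 0 0 0" --pt "0 0 0 10 0 0 0" --pt "0 0 0 3 0 0 0" --pt "0 0 0 2 0 0 0" --pt "0 0 0 0 0 0 0"

```text
time_s: 33.8
tool_pos: [0.639, 0.2611, -0.0184]
tool_rot: [179.9, 0.1, 176.9]
force: [-0.2, -0.4, -0.4]
grip_width: 0.0257
```

Emit:
send_rows --pt "0 0 0 1 0 0 0" --pt "0 0 0 0 0 0 0"

```text
time_s: 34.0
tool_pos: [0.6387, 0.2614, -0.0199]
tool_rot: [180.0, 0.1, 176.9]
force: [-0.2, 0.5, -0.2]
grip_width: 0.0258
```

Emit:
send_rows --pt "0 0 0 1 0 0 0" --pt "0 0 0 0 0 0 0"

```text
time_s: 34.2
tool_pos: [0.6381, 0.2612, -0.0217]
tool_rot: [180.0, 0.0, 176.9]
force: [-0.1, 0.1, -0.6]
grip_width: 0.0257
```

Emit:
send_rows --pt "0 0 0 1 0 0 0" --pt "0 0 0 0 0 0 0"

```text
time_s: 34.4
tool_pos: [0.6383, 0.2612, -0.0224]
tool_rot: [180.0, 0.0, 176.9]
force: [-0.2, 0.2, 1.6]
grip_width: 0.0256
```

Emit:
send_rows --pt "42 0 0 0 0 0 0" --pt "42 0 0 0 0 0 0" --pt "42 0 0 0 0 0 0" --pt "42 0 0 0 0 0 0" --pt "42 0 0 -10 0 0 0" --pt "42 0 0 -35 0 0 0" --pt "60 0 0 -35 0 0 0" --pt "60 0 0 0 0 0 0"

```text
time_s: 35.2
tool_pos: [0.6425, 0.2626, 0.0644]
tool_rot: [179.7, 0.6, 176.9]
force: [0.4, -0.2, 1.0]
grip_width: 0.0506
```

Run:
```python
from h import *
look('stone_orange',.016,'top'); look('gouge_dark',.024)
go(.441,-.2155,201,.055)
```

```text
gouge_dark 0.97 [262, 109, 297, 267] c/size/ang [616.6 261.1  25.6 109.8  86. ]
t 35.4 p [0.6374 0.2609 0.0565] rot [-1.800e+02 -1.000e-01  1.769e+02] w 58.7 F [-0.6 -0.8 -1.1] q7 68
shift now (np.float64(170.5), np.float64(-486.3)) after turn (np.float64(354.1), np.float64(-374.4)) dz 1.5 turn -0.42
```

Emit:
send_rows --pt "60 14 -40 0 0 0 0" --pt "60 14 -41 0 0 0 0" --pt "60 14 -40 0 0 0 0" --pt "60 15 -41 0 0 0 0" --pt "60 14 -40 0 0 0 0" --pt "60 14 -41 0 0 0 0" --pt "60 14 -40 0 0 0 0" --pt "60 15 -41 0 0 0 0" --pt "60 14 -40 0 0 0 0" --pt "60 14 -41 0 0 0 0" --pt "60 14 -40 0 0 0 0" --pt "60 14 -41 0 0 0 0"

```text
time_s: 36.6
tool_pos: [0.4404, -0.216, 0.0562]
tool_rot: [180.0, -0.1, 176.9]
force: [0.4, -0.8, -0.6]
grip_width: 0.0601
```

Emit:
send_rows --pt "60 0 0 0 0 0 -0.1" --pt "60 0 0 0 0 0 -0.1" --pt "60 0 0 0 0 0 -0.1" --pt "60 0 0 0 0 0 -0.1" --pt "60 0 0 0 0 0 0" --pt "60 0 0 0 0 0 0"

```text
time_s: 37.2
tool_pos: [0.4415, -0.2148, 0.0564]
tool_rot: [179.9, -0.1, -160.3]
force: [0.0, 0.4, -0.3]
grip_width: 0.0599
```

Run:
```python
from h import *
look('stone_orange',.016)
go(.441,-.2155,200,-.031)
```

```text
stone_orange 0.59 [253, 156, 298, 268] c/size/ang [ 440.3 -219.1   86.6   30.9   21.2]
t 37.3 p [ 0.4419 -0.2149  0.0567] rot [ 180.    -0.  -160.3] w 60.4 F [ 0.2 -0.   0.8] q7 136
shift now (np.float64(1.0), np.float64(-0.3)) after turn (np.float64(1.0), np.float64(-0.3)) dz 87.7 turn -0.004
```

Emit:
send_rows --pt "60 1 -2 30 0 0 -0.02" --pt "60 0 0 30 0 0 0" --pt "60 0 0 17 0 0 0" --pt "60 0 0 7 0 0 0" --pt "60 0 0 2 0 0 0" --pt "0 0 0 0 0 0 0" --pt "0 0 0 0 0 0 0" --pt "0 0 0 0 0 0 0" --pt "0 0 0 0 0 0 0" --pt "0 0 0 0 0 0 0" --pt "0 0 0 0 0 0 0" --pt "0 0 0 0 0 0 0"

```text
time_s: 38.5
tool_pos: [0.4424, -0.2173, -0.0284]
tool_rot: [-180.0, 0.0, -159.0]
force: [-0.7, 1.0, 4.0]
grip_width: 0.0296
```

Emit:
send_rows --pt "0 0 0 -5 0 0 0" --pt "0 0 0 -10 0 0 0" --pt "0 0 0 0 0 0 0"

```text
time_s: 38.8
tool_pos: [0.443, -0.2177, -0.0126]
tool_rot: [-179.9, 0.1, -159.0]
force: [1.8, -0.2, -0.7]
grip_width: 0.0294
```

```bash
python3 -c "
from h import *
go(.627,-.036,181.5,.05)"
```

```text
t 38.8 p [ 0.443  -0.2177 -0.0126] rot [-1.799e+02  1.000e-01 -1.590e+02] w 29.4 F [ 1.8 -0.2 -0.7] q7 141
shift now (np.float64(-236.9), np.float64(103.8)) after turn (np.float64(-188.7), np.float64(176.8)) dz -62.6 turn 0.34
```

Emit:
send_rows --pt "0 0 0 -32 0 0 0.114" --pt "0 0 0 -32 0 0 0.113" --pt "0 0 0 0 0 0 0.113" --pt "0 -31 29 0 0 0 0" --pt "0 -32 30 0 0 0 0" --pt "0 -31 29 0 0 0 0" --pt "0 -32 30 0 0 0 0" --pt "0 -31 29 0 0 0 0" --pt "0 -32 30 0 0 0 0" --pt "0 0 0 0 0 0 0" --pt "0 0 0 0 0 0 0"

```text
time_s: 39.9
tool_pos: [0.6264, -0.034, 0.0495]
tool_rot: [-180.0, -0.1, -178.3]
force: [0.5, -0.5, -1.1]
grip_width: 0.0292
```

```bash
python3 -c "
from h import *
go(.627,-.036,181.5,-.0225)"
```

```text
t 39.9 p [ 0.6264 -0.034   0.0495] rot [-1.800e+02 -1.000e-01 -1.783e+02] w 29.2 F [ 0.5 -0.5 -1.1] q7 101
shift now (np.float64(-0.5), np.float64(-2.0)) after turn (np.float64(-0.6), np.float64(-2.0)) dz 72.0 turn 0.003
```

Emit:
send_rows --pt "0 0 -1 30 0 0 0" --pt "0 0 0 25 0 0 0" --pt "0 0 0 10 0 0 0" --pt "0 0 0 3 0 0 0" --pt "0 0 0 2 0 0 0" --pt "0 0 0 0 0 0 0"

```text
time_s: 40.5
tool_pos: [0.6271, -0.0368, -0.0187]
tool_rot: [180.0, 0.1, -178.5]
force: [0.8, -0.5, -0.8]
grip_width: 0.0295
```

Emit:
send_rows --pt "0 0 0 1 0 0 0" --pt "0 0 0 0 0 0 0"

```text
time_s: 40.7
tool_pos: [0.6269, -0.0364, -0.0201]
tool_rot: [180.0, 0.1, -178.5]
force: [0.1, 0.2, -1.9]
grip_width: 0.0296
```

Emit:
send_rows --pt "0 0 0 1 0 0 0" --pt "0 0 0 0 0 0 0"

```text
time_s: 40.9
tool_pos: [0.6264, -0.0363, -0.0217]
tool_rot: [180.0, 0.0, -178.5]
force: [-0.3, 0.0, -1.9]
grip_width: 0.0296
```

Emit:
send_rows --pt "0 0 0 1 0 0 0" --pt "0 0 0 0 0 0 0"

```text
time_s: 41.1
tool_pos: [0.6265, -0.0364, -0.0223]
tool_rot: [180.0, 0.0, -178.5]
force: [-1.2, 1.4, 2.9]
grip_width: 0.0294
```

Emit:
send_rows --pt "45 0 0 0 0 0 0" --pt "45 0 0 0 0 0 0" --pt "45 0 0 0 0 0 0" --pt "45 0 0 0 0 0 0" --pt "45 0 0 -10 0 0 0" --pt "45 0 0 -35 0 0 0" --pt "45 0 0 -40 0 0 0" --pt "45 45 0 0 0 0 0" --pt "45 45 0 0 0 0 0" --pt "45 45 0 0 0 0 0" --pt "45 45 0 -45 0 0 0" --pt "45 0 0 0 0 0 0"

```text
time_s: 42.3
tool_pos: [0.4552, -0.041, 0.1022]
tool_rot: [179.8, 0.4, -178.6]
force: [1.0, -0.0, 0.2]
grip_width: 0.0452
```

Run:
```python
from h import *
go(.44,-.036,181.5,.1)
for n,z in [('gouge_pale',.024),('gouge_dark',.024),('stone_grey',.022),('stone_orange',.022),('rosette',.018),('mallet',0),('tape',.045)]: im=look(n,z,'top')
s=env.read_camera('scene')
cv2.imwrite('pics/end.png',np.vstack([cv2.resize(im[130:270,70:500],(740,241),interpolation=cv2.INTER_CUBIC),cv2.resize(s[180:280,120:410],(740,255),interpolation=cv2.INTER_CUBIC)])[:,:,::-1])
```

```text
t 42.3 p [ 0.4552 -0.041   0.1022] rot [ 179.8    0.4 -178.6] w 45.2 F [ 1.  -0.   0.2] q7 92
shift now (np.float64(15.1), np.float64(5.4)) after turn (np.float64(15.1), np.float64(5.4)) dz 2.2 turn -0.001
gouge_pale 0.87 [203, 167, 215, 206] c/size/ang [6.165e+02 1.782e+02 1.113e+02 2.620e+01 4.000e-01]
gouge_dark 0.53 [171, 165, 185, 206] c/size/ang [618.5 260.6 108.7  28.8   0.8]
gouge_dark 0.41 [441, 171, 487, 205] c/size/ang [ 610.5 -487.    78.2  132.1   24.4]
stone_grey 0.77 [254, 165, 270, 196] c/size/ang [626.4  43.5  28.8  85.1  89.9]
stone_grey 0.56 [241, 145, 312, 212] c/size/ang [630.9   4.7 178.  183.8   1.5]
stone_orange 0.63 [281, 166, 297, 197] c/size/ang [624.4 -35.3  83.1  26.8   1.6]
rosette 0.76 [350, 177, 369, 195] c/size/ang [ 611.8 -214.9   48.2   52.9   44.4]
mallet 0.73 [438, 170, 488, 207] c/size/ang [ 614.7 -495.8   82.8  134.6   25.9]
tape 0.59 [84, 175, 126, 217] c/size/ang [590.4 440.8 101.8 105.2   2. ]
```

View pics/end.png

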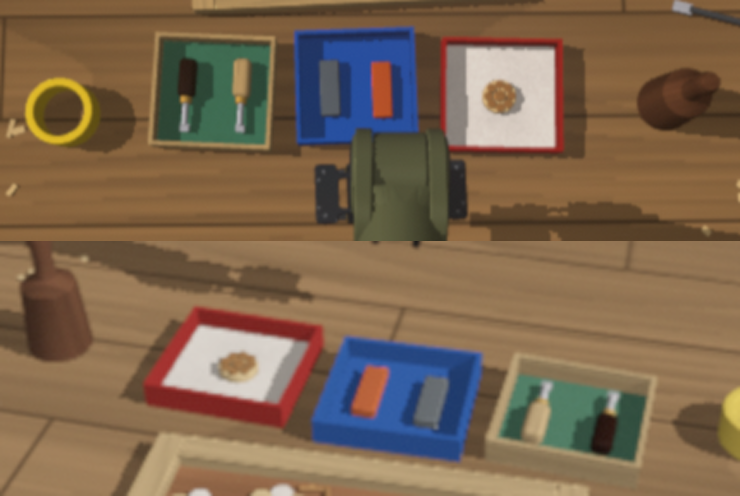

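Both views show all five pieces flat in the right trays: gouges at (187,95) and (240,95), stones at (330,88) and (381,89), and the rosette at (500,96). The mallet and tape haven't moved.

```bash
python3 -c "
from h import *
print(env.sign_off())"
```

```text
the job is handed in; nothing more can be done
None
```

The bench is tidied and handed in at about 43 s of the 115 s allowed. Both gouges are in the green-lined tray, both stones in the blue tray and the rosette in the red one. Each piece was lowered until the force reading showed the tray floor, then let go.

**Last checks:** the final top and scene pictures show every piece flat, right way up, apart from the others and well inside its walls. The mallet and tape measured within about 5 mm of their starting places, which is within what the networks vary by. The gripper was clear of everything.

**What went wrong on the way:**
- **Fingertips higher than reported:** the real tips sit about 33 mm above the reported tool position, so I missed two grasps on the grey stone and one on the rosette. My first triangulation gave only 23 mm. I worked around it by lowering in steps.
- **Cut-short move:** one move had rows longer than the 50 mm limit and brought the gripper down beside the grey stone. The stone did not move noticeably.
- **Weak hold on the grey stone:** it was gripped only by its top few millimetres, but it held and was set down without dropping.

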